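# Find the heavy side of a cranked handwheel and hold it down

## Robot

A 7-joint arm with a two-finger parallel gripper is mounted at the origin on a cart in front of the work surface, level with it; the furniture and walls round the work are solid. World frame = base frame: x ahead of the robot, y to its left, z up, the work surface at z = 0. Lengths are in m, angles in rad, forces in N, time in s.
With the tool pointing down it reaches from about 0.425 to 0.975 m from the base axis. Payload 16.7 kg.
Tool frame: the origin (TCP) lies at the very end of the fingers, on their centre line; the grasp point (between the pads) lies bot.grip_point_offset behind it (bot.grip_point_offset is the distance from the TCP to the grasp point, in m); z points along the fingers, y is the line along which they close (so a half turn about z gives the same grasp; the last joint's range is limited). The gripper opens to 85 mm and grips with 20 to 120 N. Pads are 22 mm wide; open, the fingers measure 114 mm over their backs; the gripper's body (76 mm by 85 mm) begins 54 mm behind the grasp point. The pads swing forward as they close: fully open they stand 13 mm farther back than shut.
Start: joints at [1.058, 0.426, 0.074, 1.606, -0.034, 1.111, -0.067], TCP at [0.24, -0.631, 0.231] pointing down, gripper open.
Joint ranges: [-2.85, 2.85], [-0.5, 2.14], [-1.23, 1.37], [0.21, 2.46], [-1.02, 4.16], [0.16, 2.05], [-2.73, 2.73]. Speed limits (rad/s): [1.89, 1.89, 2.39, 2.39, 3.01, 3.01, 3.01].

## Interface

Orientations are given as [roll, pitch, yaw] about the fixed x, y, z axes, in that order (R = Rz(yaw) Ry(pitch) Rx(roll)).
In Python, from plant import readout, optics, workorder, bot gives the robot as it stands.
- The arm moves only by the tool carry_out, never from a script. Its argument "moves" is a list of rows, each an object with "translation": the shift along the tool's x, y, z in m, a list of three; "turn": the turn about the tool's z in units of 10 degrees (1.0 is 10 degrees). In form: [{"translation": [dx, dy, dz], "turn": turn}, ...]. A call has 1 to 20 rows; each row is the pose to reach, as a shift and turn from the pose commanded when the call began, along the tool's axes at that moment; what a row does not reach only later rows make up. A row lasts 1/8 s, in which the tool goes at most 62.5 mm and 10.7 degrees, less where a joint would pass 70% of its speed; a pose out of reach is approached as far as the arm can. A call with a gripper value outside its range is refused whole. "jaw" is the closure, from 0 (fully open) to 1 (shut), set as the call begins (left out, the last holds). The fingers move at their own pace and stop on an object; "newtons" is the grip in N (left out, the last holds). Time passes only in rows, so rows that repeat a pose let the fingers close. It gives the time, the measured TCP pose, the force, the opening and the grip force at its end, in the units of the state.
- readout.read_state(): the state, without advancing time (a new reading comes with each control period).
- optics.camera(name): name is "scene" or "top" or "wrist"; returns (picture, depth): 480x640x3 uint8, red, green, blue; 480x640 float32, m along the optical axis (not along the pixel's ray), 0 where there is no reading.
- optics.camera_model(name): a dict with "fx", "fy", "cx", "cy" (pixels), "k1" (the pictures are not rectified: a ray, as slopes to the right and down, at radius r is drawn at 1 + k1 r^2 times it, then the intrinsics apply), "R" (3x3) and "t" (3): a world point X has camera coordinates R X + t; the wrist camera has in their place "mount" (4x4, takes a point from camera to tool coordinates, whose origin is the TCP and whose axes are the flange's). Camera axes: x right, y down, z forward; pixel columns grow to the right and rows downward; lengths in m; the calibration is good to about 2 mm. A picture is of the moment at which its call begins: read the wrist's pose just before it. camera_model takes no time and is no camera call.
- workorder.hand_in(): hands the job in; it is judged then, once.
The state is a dict: "clock": time; "joints": joint angles; "qd": joint speeds; "tau": joint torques, N m; "tcp_pos": TCP position; "tool_rot": TCP orientation; "ft_force": force on the tool from outside, world axes, zero at the start; "torque": the same for the moment, N m; "opening": finger opening in m; "grasp_force": force on a finger pad.
Only numpy, scipy, OpenCV 4.12 (cv2) and the standard library are available. Lean on these libraries where they do the work, as an engineer would, in place of code of your own. Each camera call takes 0.05 s, during which the arm holds its last target. There are 200 camera calls.

## Task

The handwheel of this bench polishing spindle runs out of balance: a lead slug sits somewhere inside its hollow rim where nobody can see it, and the stiff bearing seals keep it from swinging down by itself. Crank the wheel slowly right round by its handle, at least one full turn, feeling where it pulls; then bring the heavy side straight down and finish while holding the handle still there, so that I can mark the rim at the top. Leave the marker, the file and the caliper where they lie.

Things in the scene. Friction and masses are not known exactly. Their poses are not given: they have to be found in the camera images.
- spindle: Bench polishing spindle fixed to the table: grey base casting 116 x 104 mm, two black pillow blocks, shaft 115 mm above the table. Origin on the table straight below the handwheel's centre; x level along the shaft, from handwheel back to bearings (away from the robot, give or take the yaw); y level, in the wheel's plane; z up. Bearing drag 0.22 N m, the same all round and both ways.
- handwheel: Grey three-spoked wheel, 142 mm over its rim, on the shaft's near end; origin at its centre, x along the shaft, z towards the handle. It turns endlessly, stays where left. A lead slug of some 0.3 kg is hidden in the rim, 60 mm from the axis, elsewhere each run (rotor: its frame, z up when it is straight down); it pulls with up to 0.2 N m. The boss opposite the handle just balances the handle.
- grip (a point): Centre of the black crank handle, the point to grip: a round sleeve 20 mm thick, 80 mm long, parallel to the shaft, standing out from the wheel towards the robot and running freely on its pin, so a firm grip does not hinder cranking. It circles axis_point at 62 mm radius, 53 to 177 mm above the table, 56 mm in front of the rim. Its axes turn with the sleeve.
- axis_point (a point): Point on the shaft's axis, 115 mm above the table, 65 mm in front of the wheel's middle plane: the centre of the circle that the point grip goes round. Axes as spindle.
- marker: Bystander: white and black marker pen lying on the table, 135 mm long. Origin under its middle, length along its y.
- file: Bystander: needle file with a wooden handle lying on the table, 153 mm long. Origin under its middle, length along its y.
- caliper: Bystander: steel vernier caliper lying on the table, 208 x 66 mm. Origin under its middle, length along its y.

How it is judged:
On the way, in this order (a step that is already met when the one before it is completed fails the run):
1. the handle has been cranked to the far side of its circle from where it started (distance of grip from where it was at the start of the episode above 0.112 m), for 0.1 s.
2. and on (or back) round past the place where it started (distance of grip from where it was at the start of the episode below 0.035 m), for 0.1 s.
At the end, for the whole second after the job is handed in: the hidden slug, the heavy side of the handwheel, is straight down within 0.3 rad (17 degrees), the wheel stands still (below 0.1 rad/s), and the fingers still hold the wheel by its handle (more than 1 N) (angle between rotor's own z axis and vertical below 0.3 rad and angular speed of rotor below 0.1 rad/s and contact force between the fingers and handwheel above 1 N); the arm keeps its last pose, push and grip.
It fails at once if the marker was shifted by more than 3 cm (distance of marker from where it was at the start of the episode above 0.03 m).
It fails at once if the file was shifted by more than 3 cm (distance of file from where it was at the start of the episode above 0.03 m).
It fails at once if the caliper was shifted by more than 3 cm (distance of caliper from where it was at the start of the episode above 0.03 m).
It also fails if it takes over 72 s, if anything falls off the work surface, if the arm or the gripper's body presses on something with over 40 N, if the wrist force passes 120 N, or if a joint passes its speed limit or range.

## Working session

There is one attempt and no reset: what is moved stays moved. The work goes in short steps, Python scripts to look and compute and a tool call to move; the robot and the scene stay as the last step left them, time stands still between calls to the robot, and variables do not carry over. Pictures are saved under pics/ and viewed, at most 10 in all, crops included, and the job is handed in when it is done.

Besides the shell and the picture viewer there is one more tool, called after ">>>" as name(argument=value, ...) on one line, values as JSON. carry_out: Moves the arm, as the interface text tells. Its arguments: {"type":"object","properties":{"moves":{"type":"array","items":{"type":"object","properties":{"translation":{"type":"array","items":{"type":"number"}},"turn":{"type":"number"}}}},"jaw":{"type":"number"},"newtons":{"type":"number"}},"required":["moves"]}

```bash
ls; mkdir -p pics; python3 - <<'E'
from plant import readout, optics, workorder, bot
import cv2, numpy as np
print(readout.read_state()); print(bot.grip_point_offset)
for n in ["scene","top"]:
    p,d=optics.camera(n); m=optics.camera_model(n); print(n,m)
    cv2.imwrite(f"pics/{n}0.png",p[...,::-1]); np.savez(f"{n}0.npz",p=p,d=d)
print(optics.camera_model("wrist"))
E
```

```text
pics
{'clock': 0.0, 'joints': array([ 1.05851317,  0.42669073,  0.07391421,  1.60662252, -0.03409674,
        1.11078906, -0.06707847]), 'qd': array([ 0.00042797,  0.00114317, -0.00044345,  0.00010099, -0.00023756,
        0.00082815,  0.00025152]), 'tau': array([-3.39422058e-04, -9.49840307e+01,  3.76113430e+00, -4.63533854e+01,
        1.91561918e-02,  9.83536884e-03, -6.39637983e-05]), 'tcp_pos': array([ 0.23933147, -0.63070894,  0.23063318]), 'tool_rot': array([-3.14034960e+00,  1.18401956e-04,  3.62716424e-01]), 'ft_force': array([ 0.02780861, -0.15592628, -0.05846821]), 'torque': array([-0.00488166, -0.01254478, -0.00555191]), 'grasp_force': 0.0, 'opening': 0.08549971780665327}
0.0187
scene {'fx': 463.3197234169936, 'fy': 463.3197234169936, 'cx': 318.56142370406997, 'cy': 241.8102587269365, 'k1': 0.022378696127153118, 'R': array([[-0.79108514, -0.61150296, -0.0157621 ],
       [-0.30683577,  0.41897304, -0.85458376],
       [ 0.52918439, -0.67121213, -0.51907432]]), 't': array([0.42263494, 0.25675036, 1.00021235])}
top {'fx': 555.4286509597466, 'fy': 555.4286509597466, 'cx': 322.2446782072399, 'cy': 242.73677701921528, 'k1': -0.16783698025407093, 'R': array([[ 0.01146926, -0.99993359, -0.00113163],
       [-0.99237866, -0.01124373, -0.12271177],
       [ 0.1226909 ,  0.00253042, -0.99244171]]), 't': array([0.04241646, 0.52922599, 1.38059947])}
{'fx': 395.65854416806684, 'fy': 395.65854416806684, 'cx': 315.48227939467324, 'cy': 241.36834818943393, 'k1': -0.03750788115915006, 'mount': array([[ 2.89046797e-04, -9.50936020e-01, -3.09387463e-01,
         7.99278451e-02],
       [ 9.99999834e-01,  4.28830724e-04, -3.83802990e-04,
        -4.76527905e-04],
       [ 4.97646937e-04, -3.09387301e-01,  9.50935987e-01,
        -1.41889804e-01],
       [ 0.00000000e+00,  0.00000000e+00,  0.00000000e+00,
         1.00000000e+00]])}
```

View pics/scene0.png

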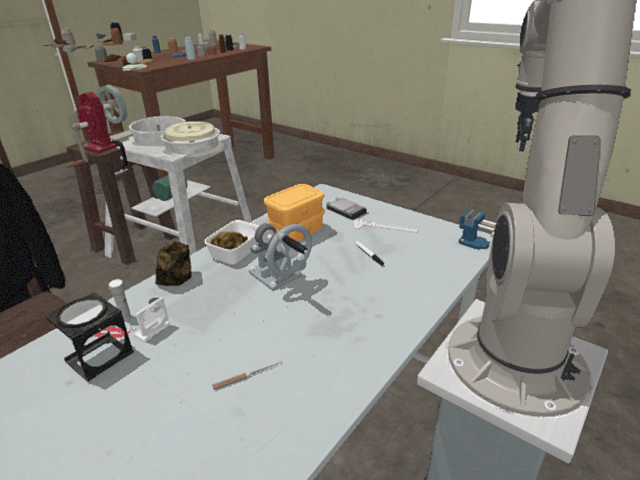

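View pics/top0.png

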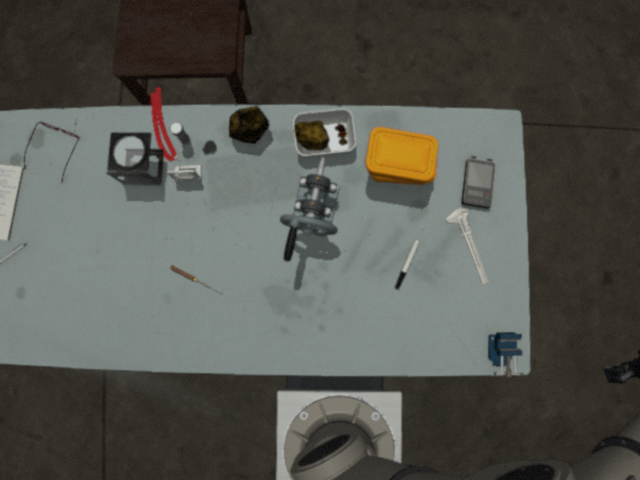

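The scene camera shows the spindle at about (280,255), with the handle up and pointing towards the robot. In the top view the wheel is at about (308,222), the handle runs from (295,225) to (288,258), the marker is at (406,265), the caliper at (468,245) and the file at (195,278). Next I'll measure the handle and wheel.

```bash
cat > h.py <<'E'
import numpy as np, cv2
from plant import optics
def cloud(d,m,u,v):
    K=np.array([[m['fx'],0,m['cx']],[0,m['fy'],m['cy']],[0,0,1]])
    n=cv2.undistortPoints(np.c_[u,v].astype(float).reshape(-1,1,2),K,np.array([m['k1'],0,0,0.])).reshape(-1,2)
    z=d[v,u][:,None]
    return (np.c_[n,np.ones(len(n))]*z-m['t'])@m['R']
E
python3 - <<'E'
from h import *
np.set_printoptions(precision=4,suppress=True)
box={"top":(270,345,165,270),"scene":(240,325,215,290)}
for n in ["top","scene"]:
    z=np.load(n+"0.npz");p,d=z['p'].astype(int),z['d'];m=optics.camera_model(n)
    a,b,c,e=box[n]
    vv,uu=np.mgrid[c:e,a:b];vv=vv.ravel();uu=uu.ravel()
    ok=d[vv,uu]>0;vv=vv[ok];uu=uu[ok]
    X=cloud(d,m,uu,vv);br=p[vv,uu].mean(1)
    hi=(X[:,2]>.03)&(X[:,2]<.22)&(X[:,0]<.85)
    dark=hi&(br<55)
    print(n,hi.sum(),dark.sum(),'table z',np.median(X[X[:,2]<.03][:,2]))
    # clusters of dark
    im=np.zeros(d.shape,np.uint8);im[vv[dark],uu[dark]]=1
    k,L,st,ce=cv2.connectedComponentsWithStats(im)
    for i in range(1,k):
        if st[i,4]>30:
            s=dark&(L[vv,uu]==i);Y=X[s];c0=Y.mean(0)
            w,V=np.linalg.eigh(np.cov(Y.T));t=(Y-c0)@V[:,2]
            print(st[i],'mean',c0,'dir',V[:,2],'ext',t.min(),t.max(),'min',Y.min(0),'max',Y.max(0))
    np.savez(n+"_c.npz",X=X[hi],br=br[hi],u=uu[hi],v=vv[hi])
    print('all',X[hi].min(0),X[hi].max(0))
    p2=z['p'][c-10:e+10,a-10:b+10]
    cv2.imwrite(f"pics/{n}_c.png",cv2.resize(p2[...,::-1],None,fx=5,fy=5,interpolation=cv2.INTER_CUBIC)[:600])
E
```

```text
top 2434 719 table z 0.0011186585126802759
[306 176  25  24 182] mean [0.6577 0.0566 0.1154] dir [0.1735 0.2179 0.9604] ext -0.08441803909475334 0.033636622595153695 min [0.6346 0.0306 0.0335] max [0.6777 0.0902 0.1499]
[301 200  10  13  54] mean [0.6039 0.0938 0.1229] dir [ 0.0912 -0.0767  0.9929] ext -0.046482515949943994 0.02314123079044212 min [0.5963 0.0781 0.0766] max [0.6179 0.1016 0.1462]
[312 202  15  18 107] mean [0.5974 0.0537 0.1141] dir [0.0437 0.0471 0.9979] ext -0.07936055477320575 0.030508076996922828 min [0.5866 0.0399 0.034 ] max [0.629  0.0734 0.1441]
[284 223  21  38 280] mean [0.5137 0.1191 0.1728] dir [-0.7831  0.2308  0.5774] ext -0.10306261496036645 0.04073622648469624 min [0.47   0.0916 0.063 ] max [0.5668 0.135  0.1865]
[312 229  24   7  71] mean [0.546  0.0429 0.1048] dir [-0.0321 -0.295   0.955 ] ext -0.0556539310742767 0.0585534772556254 min [0.5417 0.0183 0.0516] max [0.5554 0.0729 0.1645]
all [0.4682 0.0133 0.0306] [0.7092 0.15   0.1896]
scene 3182 176 table z 0.0012503155463441948
[283 236  24  18 156] mean [0.5072 0.128  0.1754] dir [-0.9822  0.1868 -0.0186] ext -0.04063987905257256 0.03682657221398573 min [0.47   0.1117 0.1665] max [0.547  0.1374 0.1832]
all [ 0.466  -0.2224  0.03  ] [0.8498 0.1529 0.1872]
```

View pics/scene_c.png

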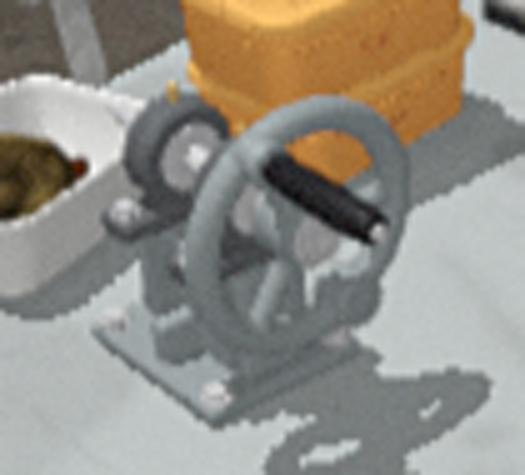

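The enlarged scene crop shows the black handle standing out from the wheel's upper part, ending at crop pixel (375,230). Next I'll get the axis, the yaw and the wheel centre.

```bash
python3 - <<'E'
from h import *
from scipy.optimize import least_squares
np.set_printoptions(precision=4,suppress=True)
S=np.load("scene_c.npz");T=np.load("top_c.npz")
t=T['X'][(T['br']<60)&(T['X'][:,2]>.15)&(T['X'][:,0]<.57)]
s=S['X'][(S['br']<60)&(S['X'][:,2]>.15)&(S['X'][:,0]<.56)&(S['X'][:,1]>.09)]
for Y in (t,s):
    c=Y.mean(0);V=np.linalg.svd(Y-c)[2][0];q=(Y-c)@V
    print(len(Y),c,'yaw',np.arctan(V[1]/V[0]),'mid',c+V*(q.min()+q.max())/2,'len',np.ptp(q))
# handle cylinder fit, both views, r=10mm, level axis
Y=np.r_[t,s];w=np.r_[np.zeros(len(t)),np.ones(len(s))]
def f(p):
    y0,z0,yaw=p;dd=np.array([np.cos(yaw),np.sin(yaw),0]);r=Y-[.51,y0,z0]
    return np.linalg.norm(np.cross(r,dd),axis=1)-.010
r=least_squares(f,[.12,.165,-.19],loss='soft_l1',f_scale=.002);print('cyl',r.x,np.std(r.fun))
print('per view resid',r.fun[w==0].mean(),r.fun[w==1].mean())
yaw=r.x[2]
ex=np.array([np.cos(yaw),np.sin(yaw),0]);ey=np.array([-np.sin(yaw),np.cos(yaw),0])
X=np.r_[S['X'],T['X']];g=np.r_[S['br'],T['br']]
h=np.array([.51,*r.x[1-1:2]])
a=(X-h)@ex;b=(X-h)@ey
k=(np.abs(b)<.16)
print('hist a',np.histogram(a[k&(X[:,2]>.13)],bins=np.arange(-.06,.2,.005)))
np.save('yaw.npy',np.r_[h,yaw])
sel=k&(a>.03)&(a<.07)&(np.hypot(b+0.04,X[:,2]-.115)<.09)
b,zz,aa=b[sel],X[sel,2],a[sel]
def fc(p): # torus ring R~.0635, tube?
    return np.hypot(b-p[0],zz-p[1])
m=np.ones(len(b),bool);p=np.array([-.04,.115])
for _ in range(8):
    rr=fc(p);m=(rr>.05)&(rr<.08)
    q=least_squares(lambda p:(fc(p)-.064)[m],p,loss='soft_l1',f_scale=.003);p=q.x
print('wheel centre b,z',p,m.sum(),'a med',np.median(aa[m]),np.percentile(aa[m],[5,95]))
print('handle radius',np.hypot(p[0],h[2]-p[1]))
E
```

```text
291 [0.5134 0.1169 0.1772] yaw -0.5534206858370075 mid [0.5298 0.1069 0.1742] len 0.12441422816220478
165 [0.5063 0.1279 0.1756] yaw -0.18327248785059286 mid [0.509  0.1274 0.1756] len 0.07750448948098335
cyl [ 0.1206  0.1705 -0.2163] 0.011880089659007831
per view resid 0.003708214855410464 -0.0003318937394097126
hist a (array([  0,   0,   0,  23,  37,  30,  35,  35,  33,  31,  34,  32,  34,
        35,  27,  34,  27,  25,  26,  26,  50, 107, 392, 239, 142,  63,
         0,   2,   0,   1,  30,  51,  54,  51,  62,  14,   1,   0,   0,
         0,   0,   0,  35, 101,  69,  75,  55,  34,   0,   0,   0]), array([-0.06 , -0.055, -0.05 , -0.045, -0.04 , -0.035, -0.03 , -0.025,
       -0.02 , -0.015, -0.01 , -0.005, -0.   ,  0.005,  0.01 ,  0.015,
        0.02 ,  0.025,  0.03 ,  0.035,  0.04 ,  0.045,  0.05 ,  0.055,
        0.06 ,  0.065,  0.07 ,  0.075,  0.08 ,  0.085,  0.09 ,  0.095,
        0.1  ,  0.105,  0.11 ,  0.115,  0.12 ,  0.125,  0.13 ,  0.135,
        0.14 ,  0.145,  0.15 ,  0.155,  0.16 ,  0.165,  0.17 ,  0.175,
        0.18 ,  0.185,  0.19 ,  0.195]))
wheel centre b,z [-0.0244  0.1215] 1616 a med 0.05318384085329228 [0.0432 0.0649]
handle radius 0.054737513956178124
```

```bash
python3 - <<'E'
from h import *
from scipy.optimize import least_squares
np.set_printoptions(precision=4,suppress=True)
S=np.load("scene_c.npz");T=np.load("top_c.npz")
def hs(D): 
    X=D['X'];return X[(D['br']<60)&(X[:,2]>.162)&(X[:,0]<.535)&(X[:,1]>.1)]
t,s=hs(T),hs(S)
for Y in (t,s,np.r_[t,s]):
    def f(p):
        dd=np.array([np.cos(p[2]),np.sin(p[2]),0]);return np.linalg.norm(np.cross(Y-[.51,p[0],p[1]],dd),axis=1)-.010
    r=least_squares(f,[.12,.165,-.19],loss='soft_l1',f_scale=.001);print('cyl',len(Y),r.x,np.median(abs(r.fun)),Y[:,0].min())
for n,D in (('top',T),('scene',S),('both',None)):
    X=np.r_[S['X'],T['X']] if D is None else D['X']
    yaw0=r.x[2]
    ex=np.array([np.cos(yaw0),np.sin(yaw0),0])
    a0=(X-[.51,r.x[0],0])@ex
    X=X[(a0>.035)&(a0<.075)&(abs(X[:,1]-.08)<.1)]
    def g(p,tube=None):
        ex=np.array([np.cos(p[3]),np.sin(p[3]),0]);q=X-p[:3];a=q@ex
        rad=np.linalg.norm(q-a[:,None]*ex,axis=1);return np.hypot(a,rad-(.071-p[4]))-p[4]
    p=least_squares(g,[.575,.09,.115,yaw0,.009],loss='cauchy',f_scale=.002,bounds=([.5,0,.1,-.4,.005],[.65,.2,.13,.1,.012]))
    k=abs(g(p.x))<.004
    print(n,'torus xyz yaw tube',p.x,k.sum(),len(X))
    c=p.x[:3];y=p.x[3];gp=c-.065*np.array([np.cos(y),np.sin(y),0])
    print('  axis_point',gp, 'handle at that x', r.x[0]+(gp[0]-.51)*np.tan(r.x[2]))
E
```

```text
cyl 225 [ 0.1202  0.1881 -0.2544] 0.0021482491480598956 0.469972624921079
cyl 145 [ 0.1212  0.1701 -0.1646] 0.0010681980568100092 0.4699728405617001
cyl 370 [ 0.126   0.1867 -0.209 ] 0.0026624388945548244 0.469972624921079
top torus xyz yaw tube [ 0.5626  0.0826  0.1159 -0.1957  0.0101] 550 798
  axis_point [0.4989 0.0952 0.1159] handle at that x 0.12839804978153913
scene torus xyz yaw tube [ 0.5629  0.0813  0.1159 -0.196   0.0099] 825 1197
  axis_point [0.4991 0.094  0.1159] handle at that x 0.12834805034875224
both torus xyz yaw tube [ 0.5627  0.0818  0.116  -0.1974  0.0098] 1367 1995
  axis_point [0.499  0.0946 0.116 ] handle at that x 0.12836856306895789
```

>>> carry_out(jaw=0, moves=[{"translation": [0.36, -0.27, -0.03], "turn": -7.5}, {"translation": [0.36, -0.27, -0.03], "turn": -7.5}, {"translation": [0.36, -0.27, -0.03], "turn": -7.5}, {"translation": [0.36, -0.27, -0.03], "turn": -7.5}, {"translation": [0.36, -0.27, -0.03], "turn": -7.5}, {"translation": [0.36, -0.27, -0.03], "turn": -7.5}, {"translation": [0.36, -0.27, -0.03], "turn": -7.5}, {"translation": [0.36, -0.27, -0.03], "turn": -7.5}, {"translation": [0.509, -0.614, -0.03], "turn": -14.8}, {"translation": [0.509, -0.614, -0.03], "turn": -14.8}, {"translation": [0.509, -0.614, -0.03], "turn": -14.8}, {"translation": [0.509, -0.614, -0.03], "turn": -14.8}, {"translation": [0.509, -0.614, -0.03], "turn": -14.8}, {"translation": [0.509, -0.614, -0.03], "turn": -14.8}, {"translation": [0.509, -0.614, -0.03], "turn": -14.8}, {"translation": [0.509, -0.614, -0.03], "turn": -14.8}, {"translation": [0.509, -0.614, -0.03], "turn": -14.8}, {"translation": [0.509, -0.614, -0.03], "turn": -14.8}])

```text
clock: 2.35
tcp_pos: [0.4977, 0.1227, 0.2613]
tool_rot: [-3.141, 0.0, 2.942]
ft_force: [0.7, 0.3, -0.6]
opening: 0.0854
grasp_force: 0.0
```

```bash
python3 - <<'E'
from h import *
from plant import readout
from scipy.spatial.transform import Rotation as Ro
np.set_printoptions(precision=4,suppress=True)
s=readout.read_state();p,d=optics.camera("wrist");m=optics.camera_model("wrist")
print(s['joints'],s['tcp_pos'])
R=Ro.from_euler('xyz',s['tool_rot']).as_matrix();M=m['mount']
A=R@M[:3,:3];c=R@M[:3,3]+s['tcp_pos']
vv,uu=np.mgrid[0:480:2,0:640:2];vv=vv.ravel();uu=uu.ravel();k=d[vv,uu]>0;vv=vv[k];uu=uu[k]
X=cloud(d,dict(m,R=A.T,t=-A.T@c),uu,vv);br=p[vv,uu].mean(1)
G=np.array([.499,.0945,.115]);ex=np.array([.981,-.195,0]);ey=np.array([.195,.981,0])
a=(X-G)@ex;b=(X-G)@ey;z=X[:,2]-.115
k=(abs(a)<.035)&(np.hypot(b,z)<.08)&(abs(b)<.06)&(br<80)&(z>.03)&(z<.075)
print(k.sum(),'top of handle z',np.percentile(X[k,2],[50,98]))
for lo in np.arange(-.035,.03,.01):
    q=k&(a>lo)&(a<lo+.01)
    if q.sum()>5: print(lo,q.sum(),np.percentile(b[q],[2,50,98]),np.percentile(X[q,2],[2,98]))
cv2.imwrite("pics/w1.png",p[...,::-1])
E
```

```text
[ 0.311   0.2029 -0.7627  1.893   0.1566  1.106   0.8591] [0.4977 0.1227 0.2613]
831 top of handle z [0.1777 0.1802]
-0.035 127 [0.0201 0.0286 0.0375] [0.1701 0.1791]
-0.025 132 [0.0201 0.0285 0.0382] [0.1717 0.1799]
-0.015 128 [0.0199 0.0297 0.0383] [0.1729 0.1805]
-0.0049999999999999975 116 [0.0198 0.0285 0.0384] [0.1727 0.1802]
0.0050000000000000044 120 [0.0196 0.029  0.0385] [0.1719 0.1803]
0.015000000000000006 111 [0.0195 0.0284 0.0387] [0.1707 0.1799]
0.02500000000000001 97 [0.0205 0.0284 0.0375] [0.1707 0.1796]
```

View pics/w1.png

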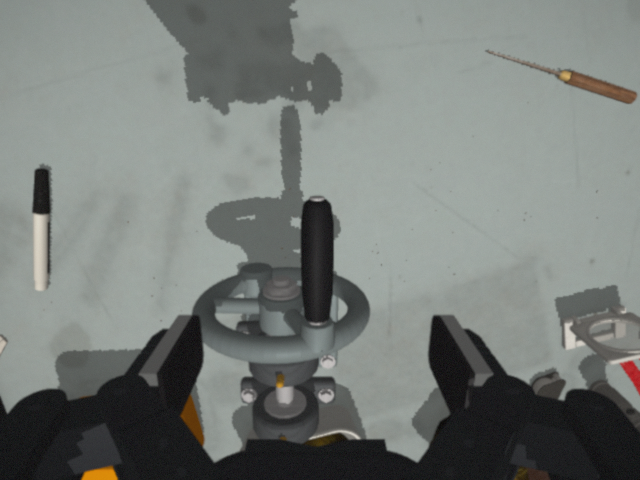

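The wrist view shows the handle at columns 302–334, running from row 198 to row 325. It is centred between the open fingers and agrees with the earlier fit. I'll descend and grip.

>>> carry_out(jaw=0, moves=[{"translation": [0, 0.0015, 0.05], "turn": 0}, {"translation": [0, 0.0015, 0.09], "turn": 0}, {"translation": [0, 0.0015, 0.11], "turn": 0}, {"translation": [0, 0.0015, 0.11], "turn": 0}, {"translation": [0, 0.0015, 0.11], "turn": 0}])

```text
clock: 3.02
tcp_pos: [0.4984, 0.1252, 0.1523]
tool_rot: [3.141, 0.001, 2.945]
ft_force: [0.6, 0.2, 1.0]
opening: 0.0855
grasp_force: 0.0
```

>>> carry_out(jaw=1, newtons=70, moves=[{"translation": [0, 0, 0], "turn": 0}, {"translation": [0, 0, 0], "turn": 0}, {"translation": [0, 0, 0], "turn": 0}, {"translation": [0, 0, 0], "turn": 0}, {"translation": [0, 0, 0], "turn": 0}, {"translation": [0, 0, 0], "turn": 0}, {"translation": [0, 0, 0], "turn": 0}, {"translation": [0, 0, 0], "turn": 0}])

```text
clock: 4.03
tcp_pos: [0.4979, 0.1251, 0.1514]
tool_rot: [3.141, 0.0, 2.946]
ft_force: [0.6, -0.2, -0.6]
opening: 0.018
grasp_force: 68.3
```

```bash
python3 - <<'E'
import numpy as np
r=.062;f0=27.8
P=lambda f:np.array([r*np.sin(np.radians(f)),-r*np.cos(np.radians(f))])
for k in range(12):
    s=f0+30*k
    print(k,round(s),[[float(x) for x in np.round(P(s+5*j)-P(s),4)] for j in range(1,7)])
E
```

```text
0 28 [[0.0047, 0.0027], [0.0091, 0.0059], [0.0132, 0.0094], [0.017, 0.0132], [0.0205, 0.0174], [0.0235, 0.0218]]
1 58 [[0.0027, 0.0047], [0.0049, 0.0096], [0.0068, 0.0147], [0.0081, 0.0199], [0.009, 0.0253], [0.0095, 0.0307]]
2 88 [[-0.0, 0.0054], [-0.0005, 0.0108], [-0.0015, 0.0161], [-0.0029, 0.0213], [-0.0048, 0.0264], [-0.0071, 0.0313]]
3 118 [[-0.0027, 0.0047], [-0.0059, 0.0091], [-0.0094, 0.0132], [-0.0132, 0.017], [-0.0174, 0.0205], [-0.0218, 0.0235]]
4 148 [[-0.0047, 0.0027], [-0.0096, 0.0049], [-0.0147, 0.0068], [-0.0199, 0.0081], [-0.0253, 0.009], [-0.0307, 0.0095]]
5 178 [[-0.0054, -0.0], [-0.0108, -0.0005], [-0.0161, -0.0015], [-0.0213, -0.0029], [-0.0264, -0.0048], [-0.0313, -0.0071]]
6 208 [[-0.0047, -0.0027], [-0.0091, -0.0059], [-0.0132, -0.0094], [-0.017, -0.0132], [-0.0205, -0.0174], [-0.0235, -0.0218]]
7 238 [[-0.0027, -0.0047], [-0.0049, -0.0096], [-0.0068, -0.0147], [-0.0081, -0.0199], [-0.009, -0.0253], [-0.0095, -0.0307]]
8 268 [[0.0, -0.0054], [0.0005, -0.0108], [0.0015, -0.0161], [0.0029, -0.0213], [0.0048, -0.0264], [0.0071, -0.0313]]
9 298 [[0.0027, -0.0047], [0.0059, -0.0091], [0.0094, -0.0132], [0.0132, -0.017], [0.0174, -0.0205], [0.0218, -0.0235]]
10 328 [[0.0047, -0.0027], [0.0096, -0.0049], [0.0147, -0.0068], [0.0199, -0.0081], [0.0253, -0.009], [0.0307, -0.0095]]
11 358 [[0.0054, 0.0], [0.0108, 0.0005], [0.0161, 0.0015], [0.0213, 0.0029], [0.0264, 0.0048], [0.0313, 0.0071]]
```

>>> carry_out(moves=[{"translation": [0, 0.0047, 0.0027], "turn": 0}, {"translation": [0, 0.0091, 0.0059], "turn": 0}, {"translation": [0, 0.0132, 0.0094], "turn": 0}, {"translation": [0, 0.017, 0.0132], "turn": 0}, {"translation": [0, 0.0205, 0.0174], "turn": 0}, {"translation": [0, 0.0235, 0.0218], "turn": 0}])

```text
clock: 4.78
tcp_pos: [0.5024, 0.148, 0.1291]
tool_rot: [-3.141, -0.0, 2.946]
ft_force: [1.7, -5.8, -0.6]
opening: 0.0182
grasp_force: 68.4
```

>>> carry_out(moves=[{"translation": [0, 0.0027, 0.0047], "turn": 0}, {"translation": [0, 0.0049, 0.0096], "turn": 0}, {"translation": [0, 0.0068, 0.0147], "turn": 0}, {"translation": [0, 0.0081, 0.0199], "turn": 0}, {"translation": [0, 0.009, 0.0253], "turn": 0}, {"translation": [0, 0.0095, 0.0307], "turn": 0}])

```text
clock: 5.52
tcp_pos: [0.5042, 0.1567, 0.0984]
tool_rot: [-3.14, -0.0, 2.945]
ft_force: [0.7, -7.9, 2.7]
opening: 0.0179
grasp_force: 68.8
```

>>> carry_out(moves=[{"translation": [0, 0, 0.0054], "turn": 0}, {"translation": [0, -0.0005, 0.0108], "turn": 0}, {"translation": [0, -0.0015, 0.0161], "turn": 0}, {"translation": [0, -0.0029, 0.0213], "turn": 0}, {"translation": [0, -0.0048, 0.0264], "turn": 0}, {"translation": [0, -0.0071, 0.0313], "turn": 0}])

```text
clock: 6.28
tcp_pos: [0.5028, 0.1495, 0.0674]
tool_rot: [-3.14, -0.0, 2.945]
ft_force: [-1.7, -9.9, 10.3]
opening: 0.0176
grasp_force: 69.6
```

>>> carry_out(moves=[{"translation": [0, -0.0027, 0.0047], "turn": 0}, {"translation": [0, -0.0059, 0.0091], "turn": 0}, {"translation": [0, -0.0094, 0.0132], "turn": 0}, {"translation": [0, -0.0132, 0.017], "turn": 0}, {"translation": [0, -0.0174, 0.0205], "turn": 0}, {"translation": [0, -0.0218, 0.0235], "turn": 0}])

```text
clock: 7.02
tcp_pos: [0.4989, 0.1291, 0.0445]
tool_rot: [-3.141, 0.001, 2.946]
ft_force: [-3.2, -5.4, 18.3]
opening: 0.0178
grasp_force: 70.4
```

>>> carry_out(moves=[{"translation": [0, -0.0047, 0.0027], "turn": 0}, {"translation": [0, -0.0096, 0.0045], "turn": 0}, {"translation": [0, -0.0147, 0.0062], "turn": 0}, {"translation": [0, -0.0199, 0.0073], "turn": 0}, {"translation": [0, -0.0253, 0.0081], "turn": 0}, {"translation": [0, -0.0307, 0.0085], "turn": 0}])

```text
clock: 7.78
tcp_pos: [0.493, 0.1007, 0.0356]
tool_rot: [3.139, 0.001, 2.947]
ft_force: [1.1, 6.2, -3.4]
opening: 0.0182
grasp_force: 68.5
```

>>> carry_out(moves=[{"translation": [0, -0.0054, 0], "turn": 0}, {"translation": [0, -0.0108, -0.0005], "turn": 0}, {"translation": [0, -0.0161, -0.0015], "turn": 0}, {"translation": [0, -0.0213, -0.0029], "turn": 0}, {"translation": [0, -0.0264, -0.0048], "turn": 0}, {"translation": [0, -0.0313, -0.0071], "turn": 0}])

```text
clock: 8.52
tcp_pos: [0.4863, 0.0681, 0.0424]
tool_rot: [3.142, -0.001, 2.946]
ft_force: [3.8, -0.3, -12.5]
opening: 0.0179
grasp_force: 68.6
```

>>> carry_out(moves=[{"translation": [0, -0.0047, -0.0027], "turn": 0}, {"translation": [0, -0.0091, -0.0059], "turn": 0}, {"translation": [0, -0.0132, -0.0094], "turn": 0}, {"translation": [0, -0.017, -0.0132], "turn": 0}, {"translation": [0, -0.0205, -0.0174], "turn": 0}, {"translation": [0, -0.0235, -0.0218], "turn": 0}])

```text
clock: 9.28
tcp_pos: [0.4816, 0.0443, 0.0647]
tool_rot: [-3.141, -0.0, 2.945]
ft_force: [2.1, -5.9, -9.8]
opening: 0.0177
grasp_force: 68.8
```

>>> carry_out(moves=[{"translation": [0, -0.0027, -0.0047], "turn": 0}, {"translation": [0, -0.0049, -0.0096], "turn": 0}, {"translation": [0, -0.0068, -0.0147], "turn": 0}, {"translation": [0, -0.0081, -0.0199], "turn": 0}, {"translation": [0, -0.009, -0.0253], "turn": 0}, {"translation": [0, -0.0095, -0.0307], "turn": 0}])

```text
clock: 10.02
tcp_pos: [0.4798, 0.0351, 0.0956]
tool_rot: [-3.14, -0.0, 2.945]
ft_force: [-0.0, -5.7, -4.3]
opening: 0.018
grasp_force: 69.3
```

>>> carry_out(moves=[{"translation": [0, 0, -0.0054], "turn": 0}, {"translation": [0, 0.0005, -0.0108], "turn": 0}, {"translation": [0, 0.0015, -0.0161], "turn": 0}, {"translation": [0, 0.0029, -0.0213], "turn": 0}, {"translation": [0, 0.0048, -0.0264], "turn": 0}, {"translation": [0, 0.0071, -0.0313], "turn": 0}])

```text
clock: 10.78
tcp_pos: [0.4813, 0.0425, 0.1271]
tool_rot: [-3.141, 0.0, 2.946]
ft_force: [-0.4, -4.6, -1.8]
opening: 0.0181
grasp_force: 69.6
```

>>> carry_out(moves=[{"translation": [0, 0.0027, -0.0047], "turn": 0}, {"translation": [0, 0.0059, -0.0091], "turn": 0}, {"translation": [0, 0.0094, -0.0132], "turn": 0}, {"translation": [0, 0.0132, -0.017], "turn": 0}, {"translation": [0, 0.0174, -0.0205], "turn": 0}, {"translation": [0, 0.0218, -0.0235], "turn": 0}])

```text
clock: 11.52
tcp_pos: [0.4858, 0.0646, 0.1503]
tool_rot: [3.142, 0.0, 2.946]
ft_force: [-2.2, -4.6, 3.1]
opening: 0.0176
grasp_force: 70.1
```

>>> carry_out(moves=[{"translation": [0, 0.0047, -0.0027], "turn": 0}, {"translation": [0, 0.0096, -0.0049], "turn": 0}, {"translation": [0, 0.0147, -0.0068], "turn": 0}, {"translation": [0, 0.0199, -0.0081], "turn": 0}, {"translation": [0, 0.0253, -0.009], "turn": 0}, {"translation": [0, 0.0307, -0.0095], "turn": 0}])

```text
clock: 12.28
tcp_pos: [0.4918, 0.0948, 0.1594]
tool_rot: [3.141, -0.0, 2.946]
ft_force: [0.9, -1.1, -3.6]
opening: 0.0181
grasp_force: 69.6
```

>>> carry_out(moves=[{"translation": [0, 0.0054, 0], "turn": 0}, {"translation": [0, 0.0108, 0.0005], "turn": 0}, {"translation": [0, 0.0161, 0.0015], "turn": 0}, {"translation": [0, 0.0213, 0.0029], "turn": 0}, {"translation": [0, 0.0264, 0.0048], "turn": 0}, {"translation": [0, 0.0313, 0.0071], "turn": 0}])

```text
clock: 13.02
tcp_pos: [0.4978, 0.1248, 0.152]
tool_rot: [-3.141, -0.0, 2.945]
ft_force: [2.0, -6.5, -7.8]
opening: 0.0181
grasp_force: 69.3
```

```bash
cat > fit.py <<'E'
import numpy as np,sys
np.set_printoptions(precision=3,suppress=True)
D=np.loadtxt('d.txt')  # x y z fx fy fz dir
ex=np.array([.981,-.195,0]);ey=np.array([.195,.981,0])
G=np.array([.499,.0945,0])
b=(D[:,:3]-G)@ey;z=D[:,2]
M=np.c_[2*b,2*z,np.ones(len(b))];s=np.linalg.lstsq(M,b*b+z*z,rcond=None)[0]
r=np.sqrt(s[2]+s[0]**2+s[1]**2);print('centre',s[:2],'r',r)
ph=np.arctan2(b-s[0],z-s[1])
fb=D[:,3:6]@ey;fz=D[:,5];sg=D[:,6]
ft=fb*np.cos(ph)-fz*np.sin(ph);fr=fb*np.sin(ph)+fz*np.cos(ph)
tau=-ft*.062
print('phi',np.degrees(ph)%360);print('tau',tau);print('fr',fr)
for fix in (0,1):
    A=np.c_[np.cos(ph),np.sin(ph)];y=tau-.22*sg
    if not fix: A=np.c_[A,sg];y=tau
    q=np.linalg.lstsq(A,y,rcond=None)[0];res=y-A@q
    # tau = drag + K*sin(phi+delta... ): gravity torque needed; slug angle from up s=phi+d: needed torque = -K sin(s)
    d=np.degrees(np.arctan2(-q[0],-q[1]))
    n=len(y);se=np.degrees(res.std()*np.sqrt(n/(n-3))*np.sqrt(2/n)/np.hypot(*q[:2]))
    print('amp',np.hypot(*q[:2]),'c',q[2:],'slug ahead of handle deg',d,'handle phi final',(180-d)%360,'se',se,'res',res)
E
cat > d.txt <<'E'
0.5024 0.148 0.1291 1.7 -5.8 -0.6 1
0.5042 0.1567 0.0984 0.7 -7.9 2.7 1
0.5028 0.1495 0.0674 -1.7 -9.9 10.3 1
0.4989 0.1291 0.0445 -3.2 -5.4 18.3 1
0.493 0.1007 0.0356 1.1 6.2 -3.4 1
0.4863 0.0681 0.0424 3.8 -0.3 -12.5 1
0.4816 0.0443 0.0647 2.1 -5.9 -9.8 1
0.4798 0.0351 0.0956 -0.0 -5.7 -4.3 1
0.4813 0.0425 0.1271 -0.4 -4.6 -1.8 1
0.4858 0.0646 0.1503 -2.2 -4.6 3.1 1
0.4918 0.0948 0.1594 0.9 -1.1 -3.6 1
0.4978 0.1248 0.152 2.0 -6.5 -7.8 1
E
python3 fit.py
```

```text
centre [0.    0.097] r 0.06207558766114902
phi [ 58.992  88.928 118.68  147.362 175.576 207.475 238.345 268.486 298.669
 328.866 358.845  28.189]
tau [0.139 0.176 0.261 0.303 0.373 0.382 0.342 0.257 0.234 0.163 0.061 0.099]
fr [ -4.902  -7.562 -13.754 -18.604   3.876  10.884   9.721   5.703   3.164
   5.208  -3.581  -9.703]
amp 0.14235716394177286 c [0.233] slug ahead of handle deg 70.491429832602 handle phi final 109.508570167398 se 3.5073784967249817 res [ 0.016 -0.007  0.006 -0.017  0.01   0.008 -0.002 -0.027  0.024  0.02
 -0.039  0.007]
amp 0.14229948462202557 c [] slug ahead of handle deg 70.57133760153664 handle phi final 109.42866239846336 se 3.50890995981386 res [ 0.029  0.006  0.019 -0.005  0.023  0.021  0.011 -0.014  0.037  0.033
 -0.026  0.019]
```

```bash
python3 - <<'E'
import numpy as np
r=.062;f0=27.8
P=lambda f:np.array([r*np.sin(np.radians(f)),-r*np.cos(np.radians(f))])
L=lambda s,e,n:print(s,e,[[float(x) for x in np.round(P(s+(e-s)*j/n)-P(s),4)] for j in range(1,n+1)])
L(27.8,147.8,20)
for s in (147.8,117.8,87.8): L(s,s-30,6)
L(57.8,109.5,10)
E
```

```text
27.8 147.8 [[0.0056, 0.0033], [0.0108, 0.0072], [0.0155, 0.0116], [0.0198, 0.0165], [0.0235, 0.0218], [0.0267, 0.0275], [0.0293, 0.0334], [0.0312, 0.0396], [0.0325, 0.046], [0.033, 0.0525], [0.0329, 0.059], [0.0322, 0.0654], [0.0307, 0.0717], [0.0287, 0.0779], [0.0259, 0.0838], [0.0226, 0.0893], [0.0187, 0.0945], [0.0143, 0.0993], [0.0094, 0.1036], [0.0041, 0.1073]]
147.8 117.80000000000001 [[0.0044, -0.0031], [0.0086, -0.0065], [0.0125, -0.0103], [0.016, -0.0145], [0.0191, -0.0189], [0.0218, -0.0235]]
117.8 87.8 [[0.0023, -0.0049], [0.0042, -0.01], [0.0056, -0.0152], [0.0066, -0.0205], [0.0071, -0.0259], [0.0071, -0.0313]]
87.8 57.8 [[-0.0004, -0.0054], [-0.0014, -0.0107], [-0.0027, -0.016], [-0.0046, -0.021], [-0.0068, -0.026], [-0.0095, -0.0307]]
57.8 109.5 [[0.0028, 0.0049], [0.0051, 0.01], [0.0069, 0.0152], [0.0083, 0.0207], [0.0092, 0.0262], [0.0095, 0.0318], [0.0094, 0.0374], [0.0087, 0.0429], [0.0076, 0.0484], [0.006, 0.0537]]
```

>>> carry_out(moves=[{"translation": [0, 0.0056, 0.0033], "turn": 0}, {"translation": [0, 0.0108, 0.0072], "turn": 0}, {"translation": [0, 0.0155, 0.0116], "turn": 0}, {"translation": [0, 0.0198, 0.0165], "turn": 0}, {"translation": [0, 0.0235, 0.0218], "turn": 0}, {"translation": [0, 0.0267, 0.0275], "turn": 0}, {"translation": [0, 0.0293, 0.0334], "turn": 0}, {"translation": [0, 0.0312, 0.0396], "turn": 0}, {"translation": [0, 0.0325, 0.046], "turn": 0}, {"translation": [0, 0.033, 0.0525], "turn": 0}, {"translation": [0, 0.0329, 0.059], "turn": 0}, {"translation": [0, 0.0322, 0.0654], "turn": 0}, {"translation": [0, 0.0307, 0.0717], "turn": 0}, {"translation": [0, 0.0287, 0.0779], "turn": 0}, {"translation": [0, 0.0259, 0.0838], "turn": 0}, {"translation": [0, 0.0226, 0.0893], "turn": 0}, {"translation": [0, 0.0187, 0.0945], "turn": 0}, {"translation": [0, 0.0143, 0.0993], "turn": 0}, {"translation": [0, 0.0094, 0.1036], "turn": 0}, {"translation": [0, 0.0041, 0.1073], "turn": 0}])

```text
clock: 15.52
tcp_pos: [0.499, 0.13, 0.0456]
tool_rot: [3.141, 0.001, 2.946]
ft_force: [-3.0, -0.2, 10.8]
opening: 0.0182
grasp_force: 71.0
```

>>> carry_out(moves=[{"translation": [0, 0.0044, -0.0031], "turn": 0}, {"translation": [0, 0.0086, -0.0065], "turn": 0}, {"translation": [0, 0.0125, -0.0103], "turn": 0}, {"translation": [0, 0.016, -0.0145], "turn": 0}, {"translation": [0, 0.0191, -0.0189], "turn": 0}, {"translation": [0, 0.0218, -0.0235], "turn": 0}])

```text
clock: 16.27
tcp_pos: [0.5029, 0.1501, 0.0688]
tool_rot: [-3.14, -0.0, 2.945]
ft_force: [-0.6, -9.9, 2.9]
opening: 0.0179
grasp_force: 70.2
```

>>> carry_out(moves=[{"translation": [0, 0.0023, -0.0049], "turn": 0}, {"translation": [0, 0.0042, -0.01], "turn": 0}, {"translation": [0, 0.0056, -0.0152], "turn": 0}, {"translation": [0, 0.0066, -0.0205], "turn": 0}, {"translation": [0, 0.0071, -0.0259], "turn": 0}, {"translation": [0, 0.0071, -0.0313], "turn": 0}])

```text
clock: 17.02
tcp_pos: [0.5041, 0.1567, 0.0999]
tool_rot: [-3.14, -0.0, 2.945]
ft_force: [0.9, -10.2, -4.7]
opening: 0.0177
grasp_force: 69.7
```

>>> carry_out(moves=[{"translation": [0, -0.0004, -0.0054], "turn": 0}, {"translation": [0, -0.0014, -0.0107], "turn": 0}, {"translation": [0, -0.0027, -0.016], "turn": 0}, {"translation": [0, -0.0046, -0.021], "turn": 0}, {"translation": [0, -0.0068, -0.026], "turn": 0}, {"translation": [0, -0.0095, -0.0307], "turn": 0}])

```text
clock: 17.77
tcp_pos: [0.5023, 0.1475, 0.1304]
tool_rot: [-3.141, -0.0, 2.945]
ft_force: [4.0, -6.7, -9.9]
opening: 0.0174
grasp_force: 69.0
```

```bash
cat >> d.txt <<'E'
0.499 0.13 0.0456 -3.0 -0.2 10.8 1
0.5029 0.1501 0.0688 -0.6 -9.9 2.9 -1
0.5041 0.1567 0.0999 0.9 -10.2 -4.7 -1
0.5023 0.1475 0.1304 4.0 -6.7 -9.9 -1
E
python3 fit.py; python3 -c "
from plant import readout
s=readout.read_state();print(s['clock'],s['tcp_pos'],s['ft_force'])"
```

```text
centre [0.    0.097] r 0.06207577938762918
phi [ 58.985  88.915 118.664 147.347 175.567 207.473 238.352 268.5   298.685
 328.881 358.854  28.19  146.101 117.261  87.527  57.714]
tau [ 0.139  0.176  0.262  0.303  0.373  0.382  0.342  0.257  0.235  0.163
  0.06   0.099  0.333 -0.119 -0.265 -0.327]
fr [ -4.901  -7.561 -13.753 -18.603   3.877  10.884   9.721   5.702   3.163
   5.208  -3.581  -9.703  -9.4   -10.066 -10.024 -10.185]
amp 0.1447779862268045 c [0.227] slug ahead of handle deg 76.15909857460693 handle phi final 103.84090142539307 se 3.8252479330445013 res [ 0.015 -0.013 -0.002 -0.023  0.009  0.015  0.012 -0.008  0.045  0.039
 -0.027  0.012  0.009  0.074  0.003  0.004]
amp 0.14617347041782722 c [] slug ahead of handle deg 75.61762296170072 handle phi final 104.38237703829928 se 3.5671157823359594 res [ 0.023 -0.005  0.006 -0.017  0.015  0.02   0.017 -0.003  0.051  0.045
 -0.019  0.021  0.016  0.068 -0.002 -0.001]
17.775 [0.50230815 0.1475263  0.13036843] [ 4.03581993 -6.72176325 -9.91250579]
```

The forward and reverse readings differ by a few degrees, so I'll finish a full reverse turn to cancel direction-dependent bias.

```bash
python3 - <<'E'
import numpy as np
r=.062
P=lambda f:np.array([r*np.sin(np.radians(f)),-r*np.cos(np.radians(f))])
for k in range(10):
    s=57.8-30*k
    print(s,[[float(x) for x in np.round(P(s-5*j)-P(s),4)] for j in range(1,7)])
E
```

```text
57.8 [[-0.0031, -0.0044], [-0.0065, -0.0086], [-0.0103, -0.0125], [-0.0145, -0.016], [-0.0189, -0.0191], [-0.0235, -0.0218]]
27.799999999999997 [[-0.0049, -0.0023], [-0.01, -0.0042], [-0.0152, -0.0056], [-0.0205, -0.0066], [-0.0259, -0.0071], [-0.0313, -0.0071]]
-2.200000000000003 [[-0.0054, 0.0004], [-0.0107, 0.0014], [-0.016, 0.0027], [-0.021, 0.0046], [-0.026, 0.0068], [-0.0307, 0.0095]]
-32.2 [[-0.0044, 0.0031], [-0.0086, 0.0065], [-0.0125, 0.0103], [-0.016, 0.0145], [-0.0191, 0.0189], [-0.0218, 0.0235]]
-62.2 [[-0.0023, 0.0049], [-0.0042, 0.01], [-0.0056, 0.0152], [-0.0066, 0.0205], [-0.0071, 0.0259], [-0.0071, 0.0313]]
-92.2 [[0.0004, 0.0054], [0.0014, 0.0107], [0.0027, 0.016], [0.0046, 0.021], [0.0068, 0.026], [0.0095, 0.0307]]
-122.2 [[0.0031, 0.0044], [0.0065, 0.0086], [0.0103, 0.0125], [0.0145, 0.016], [0.0189, 0.0191], [0.0235, 0.0218]]
-152.2 [[0.0049, 0.0023], [0.01, 0.0042], [0.0152, 0.0056], [0.0205, 0.0066], [0.0259, 0.0071], [0.0313, 0.0071]]
-182.2 [[0.0054, -0.0004], [0.0107, -0.0014], [0.016, -0.0027], [0.021, -0.0046], [0.026, -0.0068], [0.0307, -0.0095]]
-212.2 [[0.0044, -0.0031], [0.0086, -0.0065], [0.0125, -0.0103], [0.016, -0.0145], [0.0191, -0.0189], [0.0218, -0.0235]]
```

>>> carry_out(moves=[{"translation": [0, -0.0031, -0.0044], "turn": 0}, {"translation": [0, -0.0065, -0.0086], "turn": 0}, {"translation": [0, -0.0103, -0.0125], "turn": 0}, {"translation": [0, -0.0145, -0.016], "turn": 0}, {"translation": [0, -0.0189, -0.0191], "turn": 0}, {"translation": [0, -0.0235, -0.0218], "turn": 0}])

```text
clock: 18.52
tcp_pos: [0.4978, 0.1251, 0.1521]
tool_rot: [3.141, -0.0, 2.946]
ft_force: [6.3, -3.7, -14.6]
opening: 0.0178
grasp_force: 68.6
```

>>> carry_out(moves=[{"translation": [0, -0.0049, -0.0023], "turn": 0}, {"translation": [0, -0.01, -0.0042], "turn": 0}, {"translation": [0, -0.0152, -0.0056], "turn": 0}, {"translation": [0, -0.0205, -0.0066], "turn": 0}, {"translation": [0, -0.0259, -0.0071], "turn": 0}, {"translation": [0, -0.0313, -0.0071], "turn": 0}])

```text
clock: 19.27
tcp_pos: [0.492, 0.096, 0.1596]
tool_rot: [3.139, 0.001, 2.947]
ft_force: [5.0, 4.8, -9.6]
opening: 0.0182
grasp_force: 69.1
```

>>> carry_out(moves=[{"translation": [0, -0.0054, 0.0004], "turn": 0}, {"translation": [0, -0.0107, 0.0014], "turn": 0}, {"translation": [0, -0.016, 0.0027], "turn": 0}, {"translation": [0, -0.021, 0.0046], "turn": 0}, {"translation": [0, -0.026, 0.0068], "turn": 0}, {"translation": [0, -0.0307, 0.0095], "turn": 0}])

```text
clock: 20.02
tcp_pos: [0.4861, 0.0658, 0.1508]
tool_rot: [3.14, 0.001, 2.947]
ft_force: [-4.6, 1.2, 10.1]
opening: 0.0175
grasp_force: 71.3
```

>>> carry_out(moves=[{"translation": [0, -0.0044, 0.0031], "turn": 0}, {"translation": [0, -0.0086, 0.0065], "turn": 0}, {"translation": [0, -0.0125, 0.0103], "turn": 0}, {"translation": [0, -0.016, 0.0145], "turn": 0}, {"translation": [0, -0.0191, 0.0189], "turn": 0}, {"translation": [0, -0.0218, 0.0235], "turn": 0}])

```text
clock: 20.78
tcp_pos: [0.4814, 0.0427, 0.1269]
tool_rot: [-3.141, 0.0, 2.946]
ft_force: [-5.3, -6.6, 9.4]
opening: 0.0176
grasp_force: 71.3
```

>>> carry_out(moves=[{"translation": [0, -0.0023, 0.0049], "turn": 0}, {"translation": [0, -0.0042, 0.01], "turn": 0}, {"translation": [0, -0.0056, 0.0152], "turn": 0}, {"translation": [0, -0.0066, 0.0205], "turn": 0}, {"translation": [0, -0.0071, 0.0259], "turn": 0}, {"translation": [0, -0.0071, 0.0313], "turn": 0}])

```text
clock: 21.52
tcp_pos: [0.4799, 0.0352, 0.0951]
tool_rot: [-3.14, -0.0, 2.945]
ft_force: [-2.5, -9.7, 3.3]
opening: 0.0183
grasp_force: 70.7
```

>>> carry_out(moves=[{"translation": [0, 0.0004, 0.0054], "turn": 0}, {"translation": [0, 0.0014, 0.0107], "turn": 0}, {"translation": [0, 0.0027, 0.016], "turn": 0}, {"translation": [0, 0.0046, 0.021], "turn": 0}, {"translation": [0, 0.0068, 0.026], "turn": 0}, {"translation": [0, 0.0095, 0.0307], "turn": 0}])

```text
clock: 22.28
tcp_pos: [0.4817, 0.0446, 0.0642]
tool_rot: [-3.14, -0.001, 2.945]
ft_force: [-0.6, -9.4, -4.3]
opening: 0.0177
grasp_force: 70.1
```

>>> carry_out(moves=[{"translation": [0, 0.0031, 0.0044], "turn": 0}, {"translation": [0, 0.0065, 0.0086], "turn": 0}, {"translation": [0, 0.0103, 0.0125], "turn": 0}, {"translation": [0, 0.0145, 0.016], "turn": 0}, {"translation": [0, 0.0189, 0.0191], "turn": 0}, {"translation": [0, 0.0235, 0.0218], "turn": 0}])

```text
clock: 23.02
tcp_pos: [0.4864, 0.0682, 0.0424]
tool_rot: [-3.141, -0.001, 2.945]
ft_force: [1.5, -5.9, -7.8]
opening: 0.018
grasp_force: 69.6
```

>>> carry_out(moves=[{"translation": [0, 0.0049, 0.0023], "turn": 0}, {"translation": [0, 0.01, 0.0042], "turn": 0}, {"translation": [0, 0.0152, 0.0056], "turn": 0}, {"translation": [0, 0.0205, 0.0066], "turn": 0}, {"translation": [0, 0.0259, 0.0071], "turn": 0}, {"translation": [0, 0.0313, 0.0071], "turn": 0}])

```text
clock: 23.78
tcp_pos: [0.4928, 0.0997, 0.0356]
tool_rot: [3.141, 0.0, 2.946]
ft_force: [0.6, -0.8, -5.6]
opening: 0.0179
grasp_force: 69.5
```

>>> carry_out(moves=[{"translation": [0, 0.0054, -0.0004], "turn": 0}, {"translation": [0, 0.0107, -0.0014], "turn": 0}, {"translation": [0, 0.016, -0.0027], "turn": 0}, {"translation": [0, 0.021, -0.0046], "turn": 0}, {"translation": [0, 0.026, -0.0068], "turn": 0}, {"translation": [0, 0.0307, -0.0095], "turn": 0}])

```text
clock: 24.52
tcp_pos: [0.4987, 0.1292, 0.0453]
tool_rot: [-3.141, 0.0, 2.946]
ft_force: [-0.2, -4.5, 2.6]
opening: 0.0179
grasp_force: 70.3
```

>>> carry_out(moves=[{"translation": [0, 0.0044, -0.0031], "turn": 0}, {"translation": [0, 0.0086, -0.0065], "turn": 0}, {"translation": [0, 0.0125, -0.0103], "turn": 0}, {"translation": [0, 0.016, -0.0145], "turn": 0}, {"translation": [0, 0.0191, -0.0189], "turn": 0}, {"translation": [0, 0.0218, -0.0235], "turn": 0}])

```text
clock: 25.28
tcp_pos: [0.5028, 0.1499, 0.0687]
tool_rot: [-3.141, -0.0, 2.945]
ft_force: [0.2, -8.0, 0.2]
opening: 0.0177
grasp_force: 70.4
```

```bash
sed -i '14d' d.txt; cat >> d.txt <<'E'
0.4978 0.1251 0.1521 6.3 -3.7 -14.6 -1
0.492 0.096 0.1596 5.0 4.8 -9.6 -1
0.4861 0.0658 0.1508 -4.6 1.2 10.1 -1
0.4814 0.0427 0.1269 -5.3 -6.6 9.4 -1
0.4799 0.0352 0.0951 -2.5 -9.7 3.3 -1
0.4817 0.0446 0.0642 -0.6 -9.4 -4.3 -1
0.4864 0.0682 0.0424 1.5 -5.9 -7.8 -1
0.4928 0.0997 0.0356 0.6 -0.8 -5.6 -1
0.4987 0.1292 0.0453 -0.2 -4.5 2.6 -1
0.5028 0.1499 0.0687 0.2 -8.0 0.2 -1
E
python3 fit.py
```

```text
centre [0.    0.097] r 0.06204499846047444
phi [ 59.032  88.992 118.75  147.42  175.61  207.47  238.305 268.423 298.599
 328.809 358.816  28.194 146.174  87.603  57.76   28.389 359.938 330.03
 298.532 267.959 237.76  207.374 176.552 146.976 117.521]
tau [ 0.139  0.176  0.26   0.302  0.373  0.382  0.342  0.257  0.234  0.163
  0.061  0.099  0.333 -0.266 -0.328 -0.299 -0.352 -0.328 -0.29  -0.227
 -0.083 -0.08  -0.062 -0.144 -0.213]
fr [ -4.903  -7.565 -13.76  -18.609   3.872  10.885   9.725   5.708   3.169
   5.211  -3.581  -9.703  -9.407 -10.019 -10.181 -13.986  -9.606   8.61
  11.086   9.879  10.193   9.453   5.55   -4.607  -7.018]
amp 0.1400285504974481 c [0.228] slug ahead of handle deg 74.47990393277641 handle phi final 105.52009606722359 se 2.9712594773146774 res [ 0.013 -0.012  0.001 -0.019  0.014  0.017  0.011 -0.012  0.038  0.031
 -0.033  0.008  0.014  0.005  0.004  0.065  0.011 -0.002 -0.031 -0.041
  0.041  0.01   0.033 -0.009 -0.014]
amp 0.14044705008797576 c [] slug ahead of handle deg 74.65450731757724 handle phi final 105.34549268242276 se 3.0975434864043803 res [ 0.021 -0.005  0.008 -0.013  0.021  0.025  0.019 -0.004  0.046  0.039
 -0.025  0.016  0.021 -0.003 -0.004  0.057  0.004 -0.009 -0.038 -0.049
  0.033  0.002  0.025 -0.017 -0.022]
```

>>> carry_out(moves=[{"translation": [0, 0.002, -0.0041], "turn": 0}, {"translation": [0, 0.0036, -0.0082], "turn": 0}, {"translation": [0, 0.0049, -0.0123], "turn": 0}, {"translation": [0, 0.0049, -0.0123], "turn": 0}, {"translation": [0, 0.0049, -0.0123], "turn": 0}, {"translation": [0, 0.0049, -0.0123], "turn": 0}, {"translation": [0, 0.0049, -0.0123], "turn": 0}, {"translation": [0, 0.0049, -0.0123], "turn": 0}, {"translation": [0, 0.0049, -0.0123], "turn": 0}, {"translation": [0, 0.0049, -0.0123], "turn": 0}])

```text
clock: 26.52
tcp_pos: [0.5038, 0.1547, 0.0811]
tool_rot: [-3.141, 0.0, 2.945]
ft_force: [-0.8, -7.1, 6.2]
opening: 0.0177
grasp_force: 70.7
```

```bash
python3 -c "
from plant import workorder
print(workorder.hand_in())"
```

```text
the job is handed in; nothing more can be done
None
```

I cranked the wheel once right round in each direction, then stopped it with my best estimate of the heavy side straight down (about ±3° from the fit), still holding the handle, and handed the job in at about 26.5 s; no verdict came back.

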